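Put the mixed-up hole saws back on their own bases

ROBOT

A 6-joint arm with a two-finger parallel gripper is mounted at the origin on the work surface. World frame = base frame: x ahead of the robot, y to its left, z up, the work surface at z = 0. Lengths are in m, angles in rad, forces in N, time in s.
With the tool pointing down it reaches from about 0.275 to 0.775 m from the base axis. Payload 14.6 kg.
Tool frame: the origin (TCP) lies at the very end of the fingers, on their centre line; the grasp point (between the pads) lies 19 mm behind it; z points along the fingers, y is the direction in which the jaws open and shut (so a half turn about z gives the same grasp; the last joint's range is limited). The gripper opens to 85 mm and grips with 20 to 120 N. Pads are 22 mm wide; open, the fingers measure 114 mm over their backs; the gripper's body (76 mm by 85 mm) begins 54 mm behind the grasp point. The pads swing forward as they close: fully open they stand 13 mm farther back than shut.
Start: joints at [-1.272, 0.263, -0.048, 1.259, 0, 1.415], TCP at [0.23, -0.472, 0.231] pointing down, gripper open.
Joint ranges: [-2.65, 2.65], [-0.89, 1.7], [-1.18, 1.37], [-2.13, 2.11], [-1.35, 1.29], [-3.14, 3.14]. Speed limits (rad/s): [1.89, 1.89, 2.57, 2.79, 3.14, 3.14].

INTERFACE

Orientations are given as a 3x3 rotation matrix whose columns are the frame's x, y, z axes.
In Python, from cell import manip gives the robot as it stands.
- The arm moves only by the tool drive_tool, never from a script. Its argument "motion" is a list of rows, each an object of numbers: "dx", "dy", "dz": the shift along the tool's x, y, z in m; "spin": the turn about the tool's z in degrees. In form: [{"dx": .., "dy": .., "dz": .., "spin": ..}, ...]. A call has 1 to 12 rows; each row is the pose to reach, as a shift and turn from the pose commanded when the call began, along the tool's axes at that moment; what a row does not reach only later rows make up. A row lasts 1/8 s, in which the tool goes at most 62.5 mm and 10.7 degrees, less where a joint would pass 70% of its speed; a pose out of reach is approached as far as the arm can. A call with a gripper value outside its range is refused whole. "hand" is the finger opening in m, from 0 to 0.0854, set as the call begins (left out, the last holds). The fingers move at their own pace and stop on an object; the grip force is fixed at half the most. Time passes only in rows, so rows that repeat a pose let the fingers close. It gives the time, the measured TCP pose, the force and the opening at its end, in the units of the state.
- manip.state(): the state, without advancing time (a new reading comes with each control period).
- manip.camera(name): name is "scene" or "side" or "wrist"; returns a dict with "image" (480x640x3 uint8, red, green, blue), "z_map" (480x640 float32, m along the optical axis (not along the pixel's ray), 0 where there is no reading), "intrinsics" (3x3 intrinsics, pixels), "eye" and "rotation" of the camera in the world. Camera axes: x right, y up, looking along -z (the intrinsics and any distortion apply to the point x, -y, -z); pixel columns grow to the right and rows downward; lengths in m; the calibration is good to about 2 mm. A picture is of the moment at which its call begins.
- manip.hand_in(): hands the job in, once; it reports no verdict.
Trained networks look in a picture, given as the dict that the camera call returned (one of the last four; its "shot" number tells which), for a name from the list of things; names that differ only in an ending like _2 or _b are one class to them, and where a whole thing is asked for, a point or a joint stands for the part that bears it (a point fixed in the world has none). Each returns a list of dicts, best first, with "p" (0 to 1); they miss things now and then, are a little off and sometimes report something else, mostly with a low value. They report only what shows in the picture. A call takes as long as a camera call. They do not tell look-alikes from the thing itself.
- manip.search_frame(picture, label): "point" ([x, y, z] in m, in world coordinates, good to about 4 mm: the middle of the surface that is visible of it).
- manip.cut_out(picture, label): "mask" (480x640 bool, what is visible of it).
The state is a dict: "time_s": time; "joint_positions": joint angles; "qvel": joint speeds; "effort": joint torques, N m; "tool_pos": TCP position; "eef_rot": TCP orientation; "force": force on the tool from outside, world axes, zero at the start; "torque": the same for the moment, N m; "grip_width": finger opening in m.
Only numpy, scipy, OpenCV 4.12 (cv2) and the standard library are available. Lean on these libraries where they do the work, as an engineer would, in place of code of your own. Each camera call takes 0.05 s, during which the arm holds its last target. There are 200 camera calls.

TASK

The three hole saws are standing on one another's round plywood bases. Swap them round so that each stands upright in the middle of the base of its own size (smallest saw on the smallest base, largest on the largest), parking one of them on the square black rubber mat while you make room. Keep the saws upright, and do not disturb the screw jar, the tape measure or the wood offcut among them.

Things in the scene. Friction and masses are not known exactly. Their poses are not given: they have to be found in the camera images.
- saw_small: smallest hole saw on its arbor, standing teeth down: a plain dark steel cup 32 mm in diameter and 40 mm high, on top a steel hub 25 mm in diameter and 12 mm high, on that an upright round shank 11 mm in diameter and 36 mm long (88 mm high in all; the shank spans 52 to 88 mm above the teeth). About 90 g. Loose. Origin: centre of the underside (teeth); z up along the shank.
- saw_medium: middle-sized hole saw on its arbor, standing teeth down: a plain dark steel cup 46 mm in diameter and 40 mm high, on top a steel hub 25 mm in diameter and 12 mm high, on that an upright round shank 11 mm in diameter and 36 mm long (88 mm high in all; the shank spans 52 to 88 mm above the teeth). About 160 g. Loose. Origin: centre of the underside (teeth); z up along the shank.
- saw_large: largest hole saw on its arbor, standing teeth down: a plain dark steel cup 64 mm in diameter and 40 mm high, on top a steel hub 25 mm in diameter and 12 mm high, on that an upright round shank 11 mm in diameter and 36 mm long (88 mm high in all; the shank spans 52 to 88 mm above the teeth). About 280 g. Loose. Origin: centre of the underside (teeth); z up along the shank.
- base_small: smallest storage base: a round plywood disc 70 mm in diameter, 12 mm thick, fixed to the bench, with a dark groove 32 mm in diameter around its centre, cut by the saw that belongs on it. Origin: centre of the underside, on the bench top; its flat top is 12 mm above that.
- base_medium: middle-sized storage base: a round plywood disc 90 mm in diameter, 12 mm thick, fixed to the bench, with a dark groove 46 mm in diameter around its centre, cut by the saw that belongs on it. Origin: centre of the underside, on the bench top; its flat top is 12 mm above that.
- base_large: largest storage base: a round plywood disc 112 mm in diameter, 12 mm thick, fixed to the bench, with a dark groove 64 mm in diameter around its centre, cut by the saw that belongs on it. Origin: centre of the underside, on the bench top; its flat top is 12 mm above that.
- park_mat: parking spot, empty at the start: a flat square black rubber mat, 100 x 100 mm, 12 mm thick, fixed to the bench. Origin: centre of the underside, on the bench top; its top is 12 mm above that; x and y along its edges.
- screw_jar: bystander: closed glass jar with a steel cap, 60 mm in diameter, 75 mm high, loose, standing. Origin: centre of the underside. Leave it alone.
- tape_measure: bystander: grey tape measure standing on edge, 65 (x) x 38 (y) x 60 mm high, loose. Origin: centre of the underside. Leave it alone.
- offcut: bystander: flat pale wood offcut, 120 (x) x 45 (y) x 19 mm high, loose. Origin: centre of the underside. Leave it alone.
Mind the look-alikes: they are no part of the job. Leave any purple look-alike of the saw_medium alone.

How it is judged:
By the outcome, as a careful person would: the job done as asked, in the order asked, and still so for the second after the job is handed in, with the robot touching nothing.
It also fails if it takes over 120 s, if anything falls off the work surface, if the arm or the gripper's body presses on something with over 40 N, if the wrist force passes 120 N, or if a joint passes its speed limit or range.

## Working session

There is one attempt and no reset: what is moved stays moved. The work goes in short steps, Python scripts to look and compute and a tool call to move; the robot and the scene stay as the last step left them, time stands still between calls to the robot, and variables do not carry over. Pictures are saved under pics/ and viewed, about 12 in all and at most 16, crops included, and the job is handed in when it is done.

Besides the shell and the picture viewer there is one more tool, called as a command line: name --argument value ..., lists and objects as JSON in quotes. drive_tool: Moves the arm, as the interface text tells. Its arguments: {"type":"object","properties":{"motion":{"type":"array","items":{"type":"object","properties":{"dx":{"type":"number"},"dy":{"type":"number"},"dz":{"type":"number"},"spin":{"type":"number"}}}},"hand":{"type":"number"}},"required":["motion"]}

```bash
mkdir -p pics
cat > h.py <<'E'
import numpy as np, cv2
from cell import manip
def save(pic,n,crop=None,scale=1):
    im=pic["image"][:,:,::-1]
    if crop: im=im[crop[1]:crop[3],crop[0]:crop[2]]
    cv2.imwrite(f"pics/{n}.png",cv2.resize(im,None,fx=scale,fy=scale,interpolation=cv2.INTER_CUBIC))
def cloud(p):
    K=p["intrinsics"];z=p["z_map"];v,u=np.mgrid[:480,:640]
    c=np.stack([(u-K[0][2])/K[0][0]*z,-(v-K[1][2])/K[1][1]*z,-z],-1)
    w=c@np.array(p["rotation"]).T+np.array(p["eye"]); w[z<=0]=np.nan
    return w
def pix(p,w):
    c=(np.array(w)-p["eye"])@np.array(p["rotation"]);K=p["intrinsics"]
    return K[0][0]*c[0]/-c[2]+K[0][2],K[1][1]*c[1]/c[2]+K[1][2]
E
python3 - <<'E'
from h import *
np.set_printoptions(precision=3,suppress=True)
for c in ["scene","side"]:
    p=manip.camera(c); save(p,c+"0"); print(c,p["eye"])
    for l in "saw_small saw_medium saw_large base_small base_medium base_large park_mat screw_jar tape_measure offcut".split():
        for d in manip.search_frame(p,l)[:3]: print(l,round(d["p"],2),np.array(d["point"]),np.round(pix(p,d["point"])))
print(manip.state())
E
```

```text
scene [ 1.169 -0.482  0.765]
saw_small 0.73 [0.633 0.173 0.054] [436. 247.]
saw_medium 0.86 [ 0.445 -0.324  0.053] [142. 313.]
saw_medium 0.78 [ 0.346 -0.274  0.04 ] [147. 273.]
saw_medium 0.71 [ 0.416 -0.22   0.042] [192. 281.]
saw_large 0.96 [ 0.599 -0.234  0.053] [237. 343.]
saw_large 0.3 [0.64  0.162 0.012] [432. 268.]
base_small 0.83 [ 0.46  -0.332  0.012] [147. 336.]
base_small 0.25 [0.64  0.162 0.013] [432. 268.]
base_small 0.19 [0.531 0.004 0.025] [330. 268.]
base_medium 0.67 [ 0.617 -0.246  0.008] [240. 372.]
base_large 0.77 [0.641 0.163 0.011] [433. 269.]
park_mat 0.75 [0.421 0.271 0.011] [396. 194.]
screw_jar 0.62 [ 0.408 -0.102  0.054] [245. 246.]
tape_measure 0.87 [ 0.676 -0.026  0.051] [370. 311.]
tape_measure 0.6 [ 0.462 -0.332  0.014] [147. 336.]
offcut 0.85 [0.53  0.005 0.022] [331. 269.]
side [0.094 0.711 0.783]
saw_small 0.75 [0.626 0.185 0.05 ] [214. 278.]
saw_medium 0.86 [ 0.434 -0.315  0.051] [429. 167.]
saw_medium 0.66 [ 0.403 -0.203  0.036] [421. 205.]
saw_large 0.73 [ 0.578 -0.219  0.05 ] [350. 170.]
base_small 0.65 [ 0.426 -0.303  0.012] [429. 186.]
base_medium 0.9 [ 0.575 -0.204  0.009] [347. 190.]
base_large 0.7 [0.615 0.192 0.012] [219. 298.]
park_mat 0.96 [0.41  0.279 0.012] [290. 384.]
tape_measure 0.88 [ 0.644 -0.004  0.047] [267. 216.]
tape_measure 0.56 [ 0.579 -0.221  0.052] [350. 169.]
offcut 0.9 [0.516 0.02  0.018] [317. 258.]
offcut 0.63 [ 0.426 -0.298  0.008] [427. 189.]
{'time_s': 1.1, 'joint_positions': array([-1.272,  0.263, -0.048,  1.259, -0.   ,  1.415]), 'qvel': array([ 0.   ,  0.   ,  0.001, -0.001,  0.001,  0.001]), 'effort': array([  0.003, -63.743,  38.478,   0.001,  -0.   ,  -0.   ]), 'tool_pos': array([ 0.23 , -0.472,  0.231]), 'eef_rot': array([[ 0.899,  0.438, -0.   ],
       [ 0.438, -0.899, -0.   ],
       [-0.   , -0.   , -1.   ]]), 'force': array([-0.568,  0.372, -0.044]), 'torque': array([0.042, 0.007, 0.025]), 'grip_width': 0.08558224689347586}
```

View pics/scene0.png

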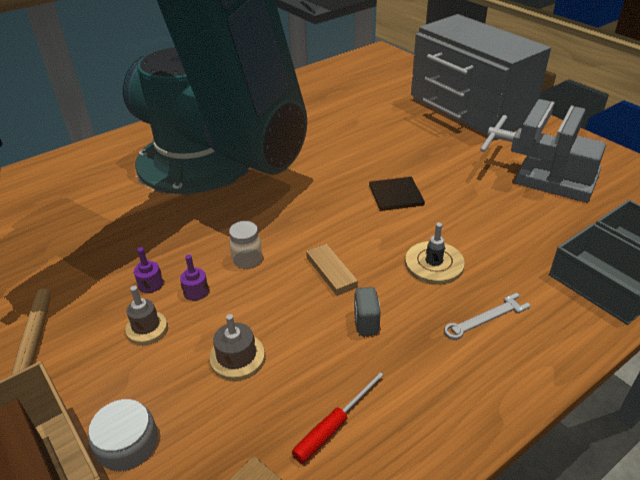

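View pics/side0.png

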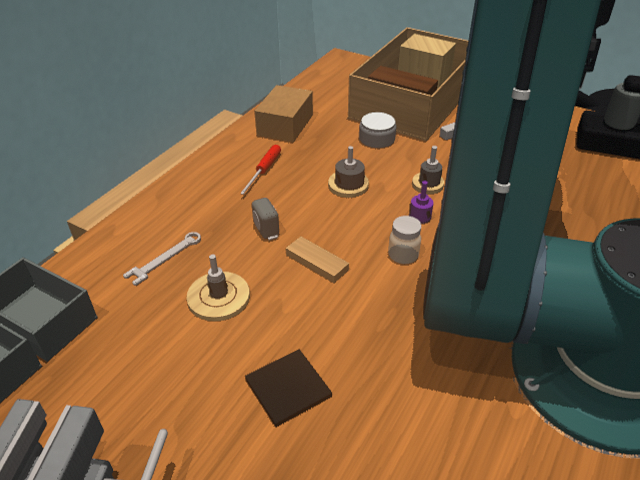

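The dark saws are the medium at scene (142,313) on the small base, the large at (237,343) on the medium base, and the small at (436,247) on the large base. The purple look-alikes at (147,273) and (192,281) stay put. Next I measure precisely, with a close crop.

```bash
cat > m.py <<'E'
from h import *
from scipy.optimize import least_squares
np.set_printoptions(precision=4,suppress=True)
B={"base_small":((.443,-.318),.035),"base_medium":((.595,-.225),.045),"base_large":((.628,.177),.056)}
def near(w,c,r,z0,z1):
    return w[(np.hypot(w[...,0]-c[0],w[...,1]-c[1])<r)&(w[...,2]>z0)&(w[...,2]<z1)]
def disc(P,r):
    xy=P[:,:2].astype(np.float32); h=cv2.convexHull(xy)[:,0]
    s=least_squares(lambda q:np.hypot(*(h-q).T)-r,h.mean(0),loss="soft_l1",f_scale=.001)
    return s.x, cv2.minEnclosingCircle(xy), len(P)
def shank(w,c,R=.05):
    P=near(w,c,R,.068,.12)
    if len(P)<8: return None
    d=P[:,2]; t=P[d>np.percentile(d,97)-.004]
    return (t[:,:2].min(0)+t[:,:2].max(0))/2,len(P),len(t),P[:,2].max()
E
python3 - <<'E'
from m import *
for c in ["scene","side"]:
    p=manip.camera(c); w=cloud(p); print(c)
    for k,(q,r) in B.items():
        P=near(w,q,r+.03,.008,.016); print(k,disc(P,r)); print("   shank",shank(w,q))
    P=near(w,(.416,.275),.09,.008,.016); print("mat",cv2.minAreaRect(P[:,:2].astype(np.float32)))
    for q in ((.346,-.274),(.41,-.212)): print("purple",shank(w,q,.035))
    for n,q in (("jar",(.405,-.1)),("tape",(.66,-.015))):
        P=near(w,q,.05,.02,.1); print(n,P[:,:2].min(0),P[:,:2].max(0))
    if c=="scene": save(p,"crop1",(90,220,290,400),3)
E
```

```text
scene
base_small (array([ 0.4373, -0.324 ]), ((0.43767407536506653, -0.32400113344192505), 0.03574095666408539), 495)
   shank (array([ 0.4332, -0.3236]), 142, 32, np.float64(0.10384163000146551))
base_medium (array([ 0.5876, -0.2334]), ((0.5877007842063904, -0.23367346823215485), 0.0455782376229763), 771)
   shank (array([ 0.5849, -0.2342]), 138, 38, np.float64(0.10386494105342625))
base_large (array([0.6264, 0.1805]), ((0.6211258172988892, 0.1774853765964508), 0.06220516934990883), 1388)
   shank (array([0.6267, 0.1788]), 114, 27, np.float64(0.1055703146067618))
mat ((0.4148307144641876, 0.2781888544559479), (0.1009570062160492, 0.10720832645893097), 61.96686935424805)
purple (array([ 0.3363, -0.2708]), 81, 24, np.float64(0.09300682715903541))
purple (array([ 0.4063, -0.2127]), 79, 29, np.float64(0.0920738499120618))
jar [ 0.3605 -0.1219] [ 0.4195 -0.0632]
tape [ 0.6269 -0.0488] [0.6939 0.0104]
side
base_small (array([ 0.4361, -0.3197]), ((0.4361658990383148, -0.32080361247062683), 0.03616902232170105), 200)
   shank (array([ 0.4327, -0.3216]), 73, 18, np.float64(0.10165421776223971))
base_medium (array([ 0.586 , -0.2291]), ((0.5855782628059387, -0.22889016568660736), 0.04569818079471588), 311)
   shank (array([ 0.585 , -0.2295]), 68, 12, np.float64(0.10021210051588869))
base_large (array([0.6254, 0.1837]), ((0.6252885460853577, 0.18378622829914093), 0.05670056492090225), 1773)
   shank (array([0.6265, 0.181 ]), 106, 29, np.float64(0.10009529738683576))
mat ((0.4136302173137665, 0.2810100317001343), (0.10069672763347626, 0.10182321071624756), 62.792869567871094)
purple None
purple (array([ 0.4062, -0.2093]), 53, 17, np.float64(0.08921946593570529))
jar [ 0.358 -0.115] [ 0.4176 -0.0577]
tape [ 0.6244 -0.042 ] [0.6929 0.0155]
```

View pics/crop1.png

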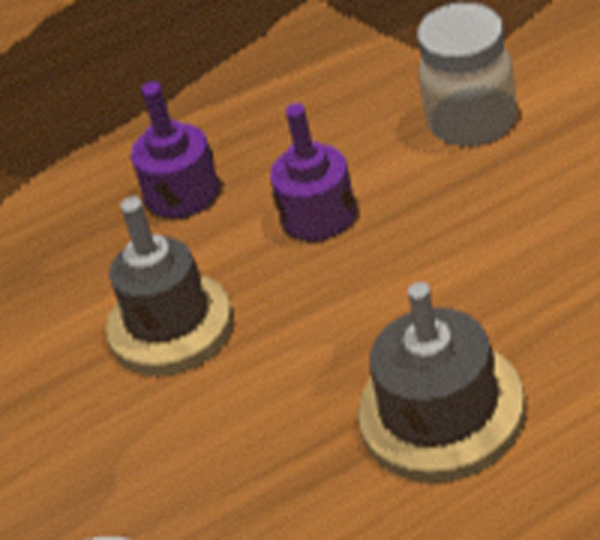

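drive_tool --motion '[{"dx":0.642,"dy":-0.412,"dz":0.03,"spin":-64},{"dx":0.642,"dy":-0.412,"dz":0.03,"spin":-64},{"dx":0.642,"dy":-0.412,"dz":0.03,"spin":-64},{"dx":0.642,"dy":-0.412,"dz":0.03,"spin":-64},{"dx":0.642,"dy":-0.412,"dz":0.03,"spin":-64},{"dx":0.642,"dy":-0.412,"dz":0.03,"spin":-64},{"dx":0.642,"dy":-0.412,"dz":0.03,"spin":-64},{"dx":0.642,"dy":-0.412,"dz":0.03,"spin":-64},{"dx":0.642,"dy":-0.412,"dz":0.03,"spin":-64},{"dx":0.642,"dy":-0.412,"dz":0.03,"spin":-64},{"dx":0.642,"dy":-0.412,"dz":0.03,"spin":-64},{"dx":0.642,"dy":-0.412,"dz":0.03,"spin":-64}]' --hand 0.045

```text
time_s: 2.7
tool_pos: [0.6204, 0.1705, 0.2017]
eef_rot: [[-0.0, 1.0, 0.0], [1.0, 0.0, -0.0], [-0.0, 0.0, -1.0]]
force: [1.7, -0.4, -0.4]
grip_width: 0.0452
```

drive_tool --motion '[{"dx":0},{"dx":0}]'

```text
invalid input
```

```bash
cat >> m.py <<'E'
def look(n,keys,save_it=True):
    p=manip.camera("wrist"); w=cloud(p); s=manip.state()
    if save_it: save(p,n)
    print("tcp",s["tool_pos"],"grip",s["grip_width"],"t",s["time_s"])
    for k in keys:
        q,r=B[k]; P=near(w,q,r+.03,.006,.018); print(k,len(P)>30 and disc(P,r)); print("  shank",shank(w,q))
E
python3 -c "
from m import *
look('w1',['base_large'])"
```

```text
tcp [0.6226 0.1758 0.2001] grip 0.04487859157679421 t 2.75
base_large (array([0.6258, 0.1796]), ((0.6255462765693665, 0.17949216067790985), 0.056057803332805634), 13491)
  shank (array([0.626 , 0.1769]), 468, 266, np.float64(0.10261754902726236))
```

View pics/w1.png

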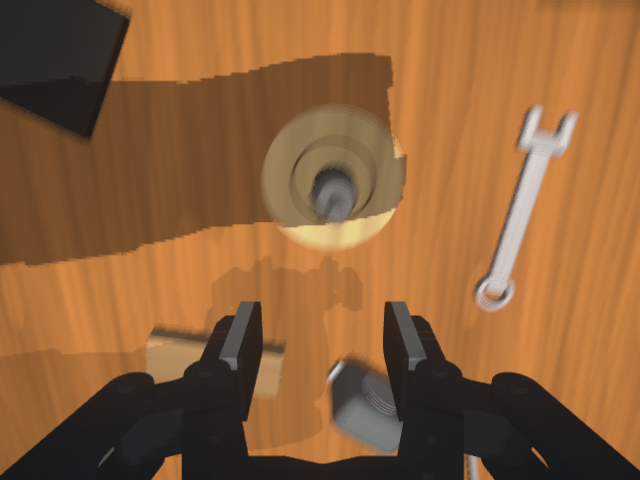

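drive_tool --motion '[{"dx":0,"dy":0,"dz":0.03,"spin":0},{"dx":0,"dy":0,"dz":0.06,"spin":0},{"dx":0,"dy":0,"dz":0.06,"spin":0},{"dx":0,"dy":0,"dz":0.06,"spin":0}]'

```text
time_s: 3.25
tool_pos: [0.62, 0.1683, 0.143]
eef_rot: [[0.0, 1.0, 0.001], [1.0, -0.0, 0.0], [0.0, 0.001, -1.0]]
force: [-0.6, 0.5, 1.0]
grip_width: 0.0453
```

```bash
python3 -c "
from m import *
look('w2',['base_large'],False)"
```

```text
tcp [0.6202 0.1684 0.1433] grip 0.045077144095939964 t 3.3
base_large (array([0.6257, 0.1794]), ((0.6256350874900818, 0.179525226354599), 0.056071262806653976), 18851)
  shank (array([0.6262, 0.177 ]), 821, 430, np.float64(0.1023211567076347))
```

drive_tool --motion '[{"dx":0.0095,"dy":0.006,"dz":0.02,"spin":0},{"dx":0.0095,"dy":0.006,"dz":0.05,"spin":0},{"dx":0.0095,"dy":0.006,"dz":0.072,"spin":0},{"dx":0.0095,"dy":0.006,"dz":0.072,"spin":0},{"dx":0.0095,"dy":0.006,"dz":0.072,"spin":0}]'

```text
time_s: 3.92
tool_pos: [0.6261, 0.1782, 0.0705]
eef_rot: [[-0.0, 1.0, 0.001], [1.0, 0.0, 0.0], [0.0, 0.001, -1.0]]
force: [-0.1, -0.2, -0.2]
grip_width: 0.0447
```

drive_tool --motion '[{"dx":0,"dy":0,"dz":0,"spin":0},{"dx":0,"dy":0,"dz":0,"spin":0},{"dx":0,"dy":0,"dz":0,"spin":0},{"dx":0,"dy":0,"dz":0,"spin":0},{"dx":0,"dy":0,"dz":0,"spin":0},{"dx":0,"dy":0,"dz":0,"spin":0}]' --hand 0

```text
time_s: 4.68
tool_pos: [0.626, 0.178, 0.0705]
eef_rot: [[0.0, 1.0, 0.001], [1.0, -0.0, 0.0], [0.0, 0.001, -1.0]]
force: [-0.4, 0.1, 6.3]
grip_width: 0.0092
```

drive_tool --motion '[{"dx":0,"dy":0,"dz":-0.02,"spin":0},{"dx":0,"dy":0,"dz":-0.06,"spin":0},{"dx":0,"dy":0,"dz":-0.06,"spin":0}]'

```text
time_s: 5.05
tool_pos: [0.627, 0.1781, 0.1326]
eef_rot: [[0.0, 1.0, 0.004], [1.0, -0.0, 0.001], [0.001, 0.004, -1.0]]
force: [1.1, -0.6, -0.7]
grip_width: 0.0089
```

```bash
python3 -c "
from m import *
p=manip.camera('scene'); save(p,'s3',(360,150,520,290),4); print(manip.state()['force'],manip.state()['grip_width'])"
```

```text
[-1.0472 -0.4358 -1.4383] 0.009172615304942159
```

View pics/s3.png

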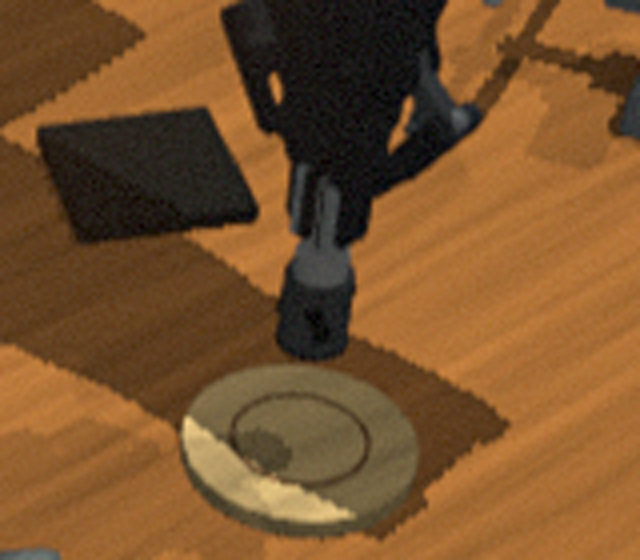

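The small saw is held upright over the large base (its groove is at about (300,435) in the crop) and the mat is clear. Moving it to the mat.

drive_tool --motion '[{"dx":0.02,"dy":-0.042,"dz":0,"spin":0},{"dx":0.045,"dy":-0.092,"dz":0,"spin":0},{"dx":0.07,"dy":-0.146,"dz":0,"spin":0},{"dx":0.09,"dy":-0.19,"dz":0,"spin":0},{"dx":0.1015,"dy":-0.212,"dz":0,"spin":0},{"dx":0.1015,"dy":-0.212,"dz":0,"spin":0},{"dx":0.1015,"dy":-0.212,"dz":0,"spin":0},{"dx":0.1015,"dy":-0.212,"dz":0.03,"spin":0},{"dx":0.1015,"dy":-0.212,"dz":0.05,"spin":0},{"dx":0.1015,"dy":-0.212,"dz":0.058,"spin":0},{"dx":0.1015,"dy":-0.212,"dz":0.0595,"spin":0},{"dx":0.1015,"dy":-0.212,"dz":0.0595,"spin":0}]'

```text
time_s: 6.6
tool_pos: [0.4143, 0.2793, 0.0706]
eef_rot: [[0.001, 1.0, 0.0], [1.0, -0.001, 0.0], [0.0, 0.0, -1.0]]
force: [0.2, -1.3, -1.0]
grip_width: 0.009
```

drive_tool --motion '[{"dx":0,"dy":0,"dz":0,"spin":0},{"dx":0,"dy":0,"dz":0,"spin":0}]'

```text
time_s: 6.85
tool_pos: [0.4139, 0.2794, 0.0705]
eef_rot: [[0.0, 1.0, 0.0], [1.0, -0.0, 0.0], [0.0, 0.0, -1.0]]
force: [-0.1, -0.2, 0.5]
grip_width: 0.009
```

drive_tool --motion '[{"dx":0,"dy":0,"dz":0.0005,"spin":0},{"dx":0,"dy":0,"dz":0.0005,"spin":0},{"dx":0,"dy":0,"dz":0.0005,"spin":0},{"dx":0,"dy":0,"dz":0.0005,"spin":0},{"dx":0,"dy":0,"dz":-0.02,"spin":0},{"dx":0,"dy":0,"dz":-0.06,"spin":0},{"dx":0,"dy":0,"dz":-0.12,"spin":0},{"dx":0,"dy":0,"dz":-0.12,"spin":0}]' --hand 0.045

```text
time_s: 7.85
tool_pos: [0.4153, 0.2802, 0.1941]
eef_rot: [[-0.0, 1.0, 0.006], [1.0, 0.0, 0.003], [0.003, 0.006, -1.0]]
force: [0.1, 0.3, 0.0]
grip_width: 0.0449
```

```bash
python3 -c "
from m import *
B['base_small']=((.414,.28),.02)
look('w4',['base_small'],False)"
```

```text
tcp [0.4144 0.2799 0.1918] grip 0.04504146767752521 t 7.9
base_small (array([0.418, 0.276]), ((0.4140113890171051, 0.27996328473091125), 0.05006152018904686), 10439)
  shank (array([0.4133, 0.2785]), 511, 280, np.float64(0.10214630564419938))
```

drive_tool --motion '[{"dx":-0.04,"dy":0.013,"dz":0,"spin":0},{"dx":-0.09,"dy":0.03,"dz":0,"spin":0},{"dx":-0.145,"dy":0.048,"dz":0,"spin":0},{"dx":-0.2,"dy":0.067,"dz":0,"spin":0},{"dx":-0.255,"dy":0.085,"dz":0,"spin":0},{"dx":-0.31,"dy":0.104,"dz":0,"spin":0},{"dx":-0.365,"dy":0.122,"dz":0,"spin":0},{"dx":-0.42,"dy":0.14,"dz":0,"spin":0},{"dx":-0.47,"dy":0.157,"dz":0,"spin":0},{"dx":-0.51,"dy":0.171,"dz":0,"spin":0},{"dx":-0.51,"dy":0.171,"dz":0,"spin":0},{"dx":-0.51,"dy":0.171,"dz":0,"spin":0}]'

```text
time_s: 9.4
tool_pos: [0.5841, -0.2301, 0.1892]
eef_rot: [[0.0, 1.0, -0.002], [1.0, -0.0, 0.001], [0.001, -0.002, -1.0]]
force: [-0.5, 0.4, 0.0]
grip_width: 0.0451
```

drive_tool --motion '[{"dx":0,"dy":0,"dz":0.03,"spin":0},{"dx":0,"dy":0,"dz":0.05,"spin":0},{"dx":0,"dy":0,"dz":0.05,"spin":0},{"dx":0,"dy":0,"dz":0.05,"spin":0}]'

```text
time_s: 9.9
tool_pos: [0.5848, -0.2301, 0.1412]
eef_rot: [[-0.001, 1.0, 0.001], [1.0, 0.001, -0.0], [-0.0, 0.001, -1.0]]
force: [-0.1, -0.1, 0.4]
grip_width: 0.0448
```

```bash
python3 -c "
from m import *
look('w5',['base_medium'],False)"
```

```text
tcp [ 0.5849 -0.2303  0.1414] grip 0.04498485876520887 t 9.95
base_medium (array([ 0.5866, -0.2354]), ((0.5866665244102478, -0.23530784249305725), 0.04511407017707825), 4568)
  shank (array([ 0.5845, -0.2359]), 875, 431, np.float64(0.10242499212228973))
```

drive_tool --motion '[{"dx":-0.005,"dy":0,"dz":0.02,"spin":0},{"dx":-0.005,"dy":0,"dz":0.05,"spin":0},{"dx":-0.005,"dy":0,"dz":0.07,"spin":0},{"dx":-0.005,"dy":0,"dz":0.07,"spin":0},{"dx":-0.005,"dy":0,"dz":0.07,"spin":0}]'

```text
time_s: 10.58
tool_pos: [0.5852, -0.2358, 0.0716]
eef_rot: [[-0.0, 1.0, 0.001], [1.0, 0.0, -0.001], [-0.001, 0.001, -1.0]]
force: [-0.6, 0.3, 1.0]
grip_width: 0.0451
```

drive_tool --motion '[{"dx":0,"dy":0,"dz":0,"spin":0},{"dx":0,"dy":0,"dz":0,"spin":0},{"dx":0,"dy":0,"dz":0,"spin":0},{"dx":0,"dy":0,"dz":0,"spin":0},{"dx":0,"dy":0,"dz":0,"spin":0},{"dx":0,"dy":0,"dz":0,"spin":0}]' --hand 0

```text
time_s: 11.32
tool_pos: [0.5851, -0.2358, 0.071]
eef_rot: [[-0.0, 1.0, 0.001], [1.0, 0.0, -0.001], [-0.001, 0.001, -1.0]]
force: [0.7, 1.3, 6.7]
grip_width: 0.0089
```

drive_tool --motion '[{"dx":0,"dy":0,"dz":-0.02,"spin":0},{"dx":0,"dy":0,"dz":-0.06,"spin":0},{"dx":0,"dy":0,"dz":-0.11,"spin":0},{"dx":0,"dy":0,"dz":-0.11,"spin":0},{"dx":0,"dy":0,"dz":-0.11,"spin":0}]'

```text
time_s: 11.95
tool_pos: [0.5842, -0.2354, 0.1794]
eef_rot: [[0.0, 1.0, -0.001], [1.0, -0.0, 0.001], [0.001, -0.001, -1.0]]
force: [0.2, 0.1, -2.4]
grip_width: 0.0089
```

```bash
python3 -c "
from m import *
p=manip.camera('scene'); save(p,'s6',(140,200,340,400),3); print(manip.state())"
```

```text
{'time_s': 12.0, 'joint_positions': array([-0.5123,  0.4635,  0.1218,  1.2314, -0.    ,  1.0585]), 'qvel': array([-0.0001,  0.0062, -0.0048,  0.0027, -0.0005, -0.0004]), 'effort': array([  0.0482, -85.219 ,  40.2299,   0.0547,   0.0023,   0.0001]), 'tool_pos': array([ 0.584 , -0.2353,  0.1789]), 'eef_rot': array([[-0.    ,  1.    , -0.002 ],
       [ 1.    ,  0.    ,  0.0011],
       [ 0.0011, -0.002 , -1.    ]]), 'force': array([-0.402 ,  0.7994, -2.8441]), 'torque': array([-0.0023,  0.0118, -0.0074]), 'grip_width': 0.009028918405129942}
```

View pics/s6.png

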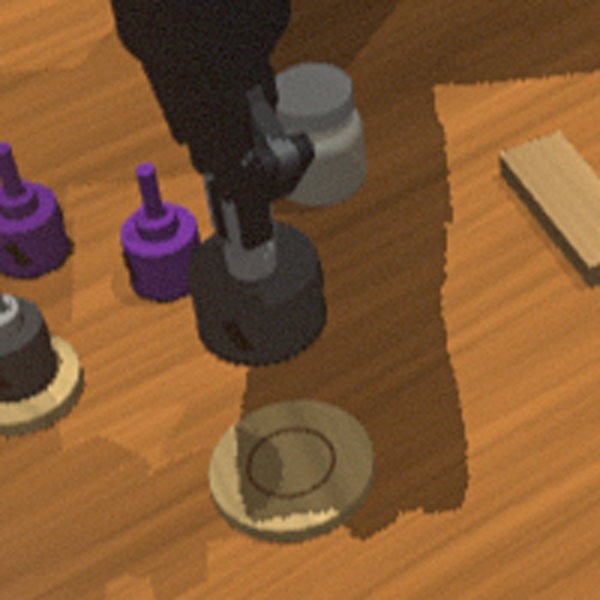

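The large saw is lifted upright, and the medium base is empty with its groove at crop (290,465). Carrying it to the large base.

drive_tool --motion '[{"dx":0.03,"dy":0.003,"dz":0,"spin":0},{"dx":0.07,"dy":0.007,"dz":0,"spin":0},{"dx":0.115,"dy":0.0115,"dz":0,"spin":0},{"dx":0.16,"dy":0.016,"dz":0,"spin":0},{"dx":0.21,"dy":0.021,"dz":0,"spin":0},{"dx":0.26,"dy":0.026,"dz":0,"spin":0},{"dx":0.31,"dy":0.031,"dz":0,"spin":0},{"dx":0.355,"dy":0.0355,"dz":0,"spin":0},{"dx":0.395,"dy":0.0395,"dz":0,"spin":0},{"dx":0.415,"dy":0.0415,"dz":0,"spin":0},{"dx":0.415,"dy":0.0415,"dz":0,"spin":0},{"dx":0.415,"dy":0.0415,"dz":0,"spin":0}]'

```text
time_s: 13.5
tool_pos: [0.6259, 0.1784, 0.1798]
eef_rot: [[0.001, 1.0, -0.001], [1.0, -0.001, -0.0], [-0.0, -0.001, -1.0]]
force: [-0.5, -0.0, -2.0]
grip_width: 0.0091
```

drive_tool --motion '[{"dx":0,"dy":0,"dz":0.03,"spin":0},{"dx":0,"dy":0,"dz":0.07,"spin":0},{"dx":0,"dy":0,"dz":0.09,"spin":0},{"dx":0,"dy":0,"dz":0.09,"spin":0},{"dx":0,"dy":0,"dz":0.09,"spin":0}]'

```text
time_s: 14.12
tool_pos: [0.6266, 0.1788, 0.0914]
eef_rot: [[0.001, 1.0, 0.001], [1.0, -0.001, 0.0], [0.0, 0.001, -1.0]]
force: [0.3, -0.4, -1.7]
grip_width: 0.0088
```

```bash
python3 -c "
from m import *
look('w7',['base_large'])"
```

```text
tcp [0.6268 0.179  0.0916] grip 0.009000272715291524 t 14.175
base_large (array([0.6256, 0.1793]), ((0.6257846355438232, 0.1798742711544037), 0.05608087778091431), 14787)
  shank (array([0.6255, 0.1782]), 15786, 1234, np.float64(0.11999546741024028))
```

View pics/w7.png

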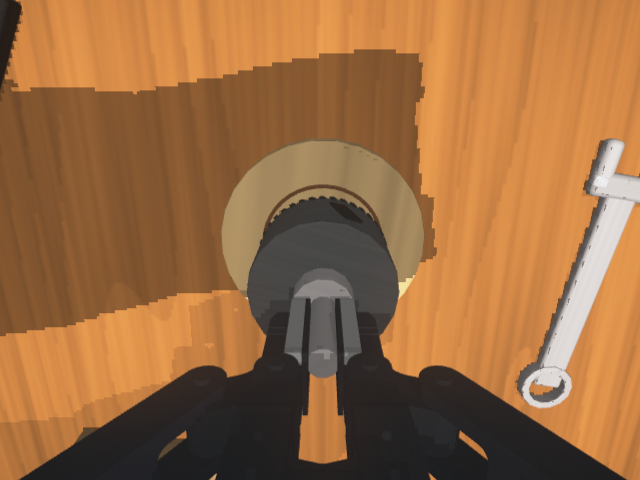

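The large saw hangs upright, its rim just inside the groove arc at (320,190). Lowering it with a sub-millimetre shift.

drive_tool --motion '[{"dx":0.001,"dy":-0.0005,"dz":0.008,"spin":0},{"dx":0.001,"dy":-0.0005,"dz":0.016,"spin":0},{"dx":0.001,"dy":-0.0005,"dz":0.0195,"spin":0},{"dx":0.001,"dy":-0.0005,"dz":0.0205,"spin":0},{"dx":0.001,"dy":-0.0005,"dz":0.0205,"spin":0},{"dx":0.001,"dy":-0.0005,"dz":0.0205,"spin":0}]'

```text
time_s: 14.92
tool_pos: [0.6254, 0.1805, 0.071]
eef_rot: [[-0.0, 1.0, 0.001], [1.0, 0.0, 0.0], [0.0, 0.001, -1.0]]
force: [-6.5, -1.6, 15.0]
grip_width: 0.009
```

drive_tool --motion '[{"dx":0,"dy":0,"dz":0,"spin":0},{"dx":0,"dy":0,"dz":0,"spin":0},{"dx":0,"dy":0,"dz":0,"spin":0},{"dx":0,"dy":0,"dz":0,"spin":0},{"dx":0,"dy":0,"dz":-0.02,"spin":0},{"dx":0,"dy":0,"dz":-0.06,"spin":0},{"dx":0,"dy":0,"dz":-0.12,"spin":0},{"dx":0,"dy":0,"dz":-0.12,"spin":0},{"dx":0,"dy":0,"dz":-0.12,"spin":0}]' --hand 0.045

```text
time_s: 16.05
tool_pos: [0.6255, 0.1804, 0.1894]
eef_rot: [[-0.0, 1.0, -0.0], [1.0, 0.0, -0.0], [-0.0, -0.0, -1.0]]
force: [-1.0, 0.1, -0.8]
grip_width: 0.0449
```

```bash
python3 -c "
from m import *
look('w8',['base_large'])"
```

```text
tcp [0.6251 0.1803 0.1887] grip 0.04478106342372919 t 16.1
base_large (array([0.6255, 0.1796]), ((0.6255866885185242, 0.1796581745147705), 0.05600392073392868), 9004)
  shank (array([0.6247, 0.1809]), 526, 284, np.float64(0.10220903167750153))
```

View pics/w8.png

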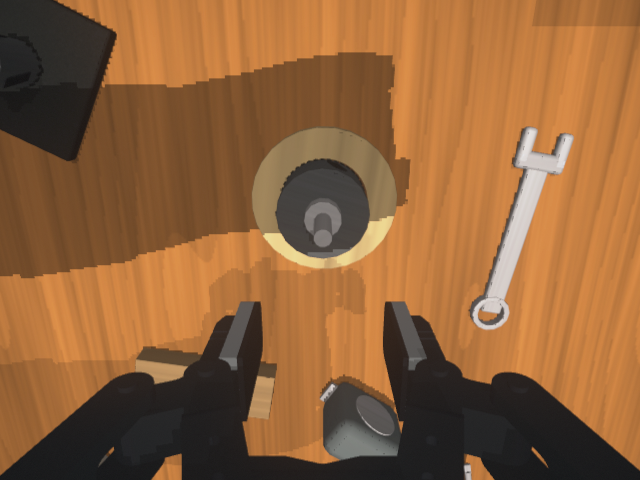

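The large saw stands upright on its base (325,200), about 1 mm off centre. Next is the medium saw.

drive_tool --motion '[{"dx":-0.04,"dy":-0.015,"dz":0,"spin":0},{"dx":-0.09,"dy":-0.034,"dz":0,"spin":0},{"dx":-0.145,"dy":-0.055,"dz":0,"spin":0},{"dx":-0.2,"dy":-0.076,"dz":0,"spin":0},{"dx":-0.255,"dy":-0.097,"dz":0,"spin":0},{"dx":-0.31,"dy":-0.118,"dz":0,"spin":0},{"dx":-0.365,"dy":-0.139,"dz":0,"spin":0},{"dx":-0.42,"dy":-0.16,"dz":0,"spin":0},{"dx":-0.47,"dy":-0.179,"dz":0,"spin":0},{"dx":-0.505,"dy":-0.192,"dz":0,"spin":0},{"dx":-0.505,"dy":-0.192,"dz":0,"spin":0},{"dx":-0.505,"dy":-0.192,"dz":0,"spin":0}]'

```text
time_s: 17.6
tool_pos: [0.4333, -0.3239, 0.1889]
eef_rot: [[0.0, 1.0, -0.001], [1.0, -0.0, 0.001], [0.001, -0.001, -1.0]]
force: [0.3, 0.0, 0.7]
grip_width: 0.045
```

drive_tool --motion '[{"dx":0,"dy":0,"dz":0.03,"spin":0},{"dx":0,"dy":0,"dz":0.05,"spin":0},{"dx":0,"dy":0,"dz":0.05,"spin":0},{"dx":0,"dy":0,"dz":0.05,"spin":0}]'

```text
time_s: 18.1
tool_pos: [0.4341, -0.3242, 0.1405]
eef_rot: [[-0.001, 1.0, 0.0], [1.0, 0.001, -0.0], [-0.0, 0.0, -1.0]]
force: [0.5, -0.4, -0.4]
grip_width: 0.0445
```

```bash
python3 -c "
from m import *
look('w9',['base_small','base_medium'])"
```

```text
tcp [ 0.4341 -0.3244  0.1407] grip 0.04502928406530378 t 18.15
base_small (array([ 0.4357, -0.3259]), ((0.4359058737754822, -0.32577064633369446), 0.035105545073747635), 3375)
  shank (array([ 0.4328, -0.3257]), 873, 427, np.float64(0.10271859556525179))
base_medium (array([ 0.5862, -0.2357]), ((0.586434543132782, -0.23579584062099457), 0.045353639870882034), 17615)
  shank None
```

View pics/w9.png

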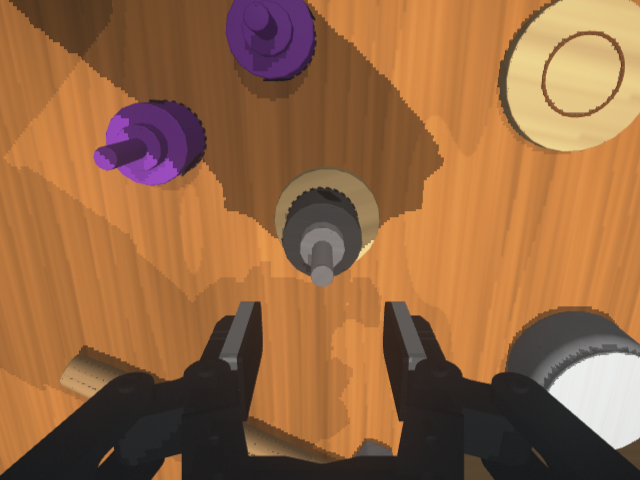

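The view shows the dark medium saw at (322,240) and the purple look-alikes at (155,140) and (270,35), well clear of the jaws. The medium base is empty at (585,75).

drive_tool --motion '[{"dx":-0.0015,"dy":-0.0005,"dz":0.02,"spin":0},{"dx":-0.0015,"dy":-0.0005,"dz":0.05,"spin":0},{"dx":-0.0015,"dy":-0.0005,"dz":0.0695,"spin":0},{"dx":-0.0015,"dy":-0.0005,"dz":0.0695,"spin":0},{"dx":-0.0015,"dy":-0.0005,"dz":0.0695,"spin":0}]'

```text
time_s: 18.77
tool_pos: [0.4336, -0.3265, 0.0715]
eef_rot: [[-0.0, 1.0, 0.001], [1.0, 0.0, -0.001], [-0.001, 0.001, -1.0]]
force: [0.2, 0.1, 0.8]
grip_width: 0.0448
```

drive_tool --motion '[{"dx":0,"dy":0,"dz":0,"spin":0},{"dx":0,"dy":0,"dz":0,"spin":0},{"dx":0,"dy":0,"dz":0,"spin":0},{"dx":0,"dy":0,"dz":0,"spin":0},{"dx":0,"dy":0,"dz":0,"spin":0},{"dx":0,"dy":0,"dz":0,"spin":0}]' --hand 0

```text
time_s: 19.52
tool_pos: [0.4335, -0.3264, 0.071]
eef_rot: [[-0.0, 1.0, 0.001], [1.0, 0.0, -0.001], [-0.001, 0.001, -1.0]]
force: [0.9, 1.0, 7.6]
grip_width: 0.0091
```

drive_tool --motion '[{"dx":0,"dy":0,"dz":-0.02,"spin":0},{"dx":0,"dy":0,"dz":-0.06,"spin":0},{"dx":0,"dy":0,"dz":-0.1,"spin":0},{"dx":0,"dy":0,"dz":-0.1,"spin":0},{"dx":0,"dy":0,"dz":-0.1,"spin":0}]'

```text
time_s: 20.15
tool_pos: [0.4328, -0.3259, 0.1696]
eef_rot: [[0.0, 1.0, -0.001], [1.0, -0.0, 0.001], [0.001, -0.001, -1.0]]
force: [-0.1, -0.1, -1.7]
grip_width: 0.0092
```

drive_tool --motion '[{"dx":0.018,"dy":0.031,"dz":0,"spin":0},{"dx":0.04,"dy":0.069,"dz":0,"spin":0},{"dx":0.065,"dy":0.111,"dz":0,"spin":0},{"dx":0.082,"dy":0.14,"dz":0,"spin":0},{"dx":0.09,"dy":0.154,"dz":0,"spin":0},{"dx":0.09,"dy":0.154,"dz":0,"spin":0},{"dx":0.09,"dy":0.154,"dz":0.03,"spin":0},{"dx":0.09,"dy":0.154,"dz":0.06,"spin":0},{"dx":0.09,"dy":0.154,"dz":0.08,"spin":0},{"dx":0.09,"dy":0.154,"dz":0.08,"spin":0},{"dx":0.09,"dy":0.154,"dz":0.08,"spin":0}]'

```text
time_s: 21.52
tool_pos: [0.5869, -0.2367, 0.0912]
eef_rot: [[0.001, 1.0, 0.001], [1.0, -0.001, -0.0], [-0.0, 0.001, -1.0]]
force: [-0.4, -0.5, -0.3]
grip_width: 0.009
```

```bash
python3 -c "
from m import *
look('w10',['base_medium'],False)"
```

```text
tcp [ 0.5872 -0.2367  0.0914] grip 0.008647855772094938 t 21.575
base_medium (array([ 0.5868, -0.2355]), ((0.5867306590080261, -0.2352430820465088), 0.04504181817173958), 11252)
  shank (array([ 0.5858, -0.2341]), 10128, 1070, np.float64(0.11999751210937316))
```

drive_tool --motion '[{"dx":0,"dy":0,"dz":0.008,"spin":0},{"dx":0,"dy":0,"dz":0.016,"spin":0},{"dx":0,"dy":0,"dz":0.019,"spin":0},{"dx":0,"dy":0,"dz":0.0198,"spin":0},{"dx":0,"dy":0,"dz":0.0198,"spin":0},{"dx":0,"dy":0,"dz":0.0198,"spin":0}]'

```text
time_s: 22.32
tool_pos: [0.587, -0.236, 0.071]
eef_rot: [[-0.0, 1.0, 0.0], [1.0, 0.0, -0.0], [-0.0, 0.0, -1.0]]
force: [-2.9, 1.7, 8.2]
grip_width: 0.0091
```

drive_tool --motion '[{"dx":0,"dy":0,"dz":0,"spin":0},{"dx":0,"dy":0,"dz":0,"spin":0},{"dx":0,"dy":0,"dz":0,"spin":0},{"dx":0,"dy":0,"dz":0,"spin":0},{"dx":0,"dy":0,"dz":-0.02,"spin":0},{"dx":0,"dy":0,"dz":-0.06,"spin":0},{"dx":0,"dy":0,"dz":-0.12,"spin":0},{"dx":0,"dy":0,"dz":-0.12,"spin":0},{"dx":0,"dy":0,"dz":-0.12,"spin":0}]' --hand 0.045

```text
time_s: 23.45
tool_pos: [0.587, -0.236, 0.1901]
eef_rot: [[-0.0, 1.0, -0.0], [1.0, 0.0, 0.0], [0.0, -0.0, -1.0]]
force: [-0.4, 0.3, 0.1]
grip_width: 0.0449
```

```bash
python3 -c "
from m import *
look('w11',['base_medium','base_small'])"
```

```text
tcp [ 0.5867 -0.2359  0.1895] grip 0.04516183663781088 t 23.5
base_medium (array([ 0.5868, -0.2353]), ((0.5868864059448242, -0.23518306016921997), 0.04503602534532547), 6539)
  shank (array([ 0.5862, -0.2352]), 522, 282, np.float64(0.1020575301937775))
base_small (array([ 0.436 , -0.3253]), ((0.4358236789703369, -0.3254205882549286), 0.03553527221083641), 5138)
  shank None
```

View pics/w11.png

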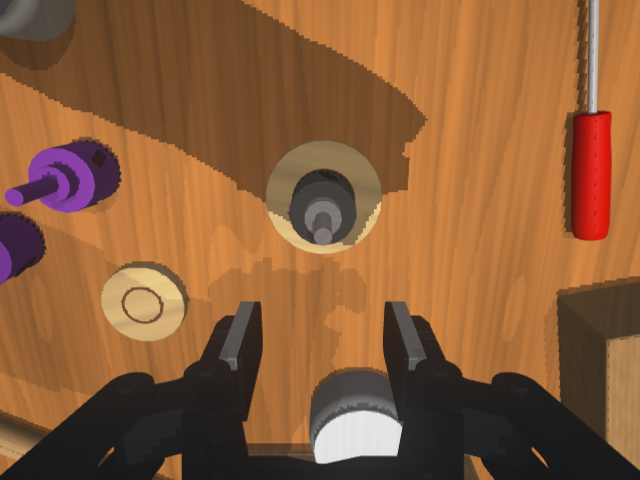

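The medium saw is centred within 1 mm at (322,200), and the small base is empty at (143,303). Fetching the small saw from the mat.

drive_tool --motion '[{"dx":0.04,"dy":-0.013,"dz":0,"spin":0},{"dx":0.09,"dy":-0.03,"dz":0,"spin":0},{"dx":0.145,"dy":-0.049,"dz":0,"spin":0},{"dx":0.2,"dy":-0.067,"dz":0,"spin":0},{"dx":0.255,"dy":-0.086,"dz":0,"spin":0},{"dx":0.31,"dy":-0.104,"dz":0,"spin":0},{"dx":0.365,"dy":-0.123,"dz":0,"spin":0},{"dx":0.42,"dy":-0.141,"dz":0,"spin":0},{"dx":0.475,"dy":-0.16,"dz":0,"spin":0},{"dx":0.515,"dy":-0.173,"dz":0,"spin":0},{"dx":0.515,"dy":-0.173,"dz":0,"spin":0},{"dx":0.515,"dy":-0.173,"dz":0,"spin":0}]'

```text
time_s: 25.0
tool_pos: [0.4137, 0.2785, 0.1897]
eef_rot: [[-0.0, 1.0, -0.001], [1.0, 0.0, -0.001], [-0.001, -0.001, -1.0]]
force: [-0.7, -0.3, -1.1]
grip_width: 0.0451
```

drive_tool --motion '[{"dx":0,"dy":0,"dz":0.03,"spin":0},{"dx":0,"dy":0,"dz":0.05,"spin":0},{"dx":0,"dy":0,"dz":0.05,"spin":0},{"dx":0,"dy":0,"dz":0.05,"spin":0}]'

```text
time_s: 25.5
tool_pos: [0.4146, 0.2784, 0.1411]
eef_rot: [[0.001, 1.0, 0.0], [1.0, -0.001, 0.0], [0.0, 0.0, -1.0]]
force: [0.4, 0.7, 0.2]
grip_width: 0.0449
```

```bash
python3 -c "
from m import *
B['base_small']=((.414,.28),.02)
look('w12',['base_small'],False)"
```

```text
tcp [0.4147 0.2786 0.1413] grip 0.04500325212253379 t 25.55
base_small (array([0.4169, 0.2777]), ((0.4139614999294281, 0.2799929976463318), 0.05006028711795807), 13978)
  shank (array([0.4133, 0.2785]), 865, 436, np.float64(0.10211754441094276))
```

drive_tool --motion '[{"dx":0,"dy":-0.0005,"dz":0.02,"spin":0},{"dx":0,"dy":-0.0005,"dz":0.05,"spin":0},{"dx":0,"dy":-0.0005,"dz":0.07,"spin":0},{"dx":0,"dy":-0.0005,"dz":0.07,"spin":0},{"dx":0,"dy":-0.0005,"dz":0.07,"spin":0}]'

```text
time_s: 26.18
tool_pos: [0.4142, 0.2791, 0.0716]
eef_rot: [[0.0, 1.0, 0.001], [1.0, -0.0, 0.001], [0.001, 0.001, -1.0]]
force: [-0.2, 0.3, -0.3]
grip_width: 0.0446
```

drive_tool --motion '[{"dx":0,"dy":0,"dz":0,"spin":0},{"dx":0,"dy":0,"dz":0,"spin":0},{"dx":0,"dy":0,"dz":0,"spin":0},{"dx":0,"dy":0,"dz":0,"spin":0},{"dx":0,"dy":0,"dz":0,"spin":0},{"dx":0,"dy":0,"dz":0,"spin":0}]' --hand 0

```text
time_s: 26.92
tool_pos: [0.4141, 0.2791, 0.0712]
eef_rot: [[-0.0, 1.0, 0.001], [1.0, 0.0, 0.001], [0.001, 0.001, -1.0]]
force: [-0.4, 0.1, 6.1]
grip_width: 0.0091
```

drive_tool --motion '[{"dx":0,"dy":0,"dz":-0.02,"spin":0},{"dx":0,"dy":0,"dz":-0.06,"spin":0},{"dx":0,"dy":0,"dz":-0.12,"spin":0},{"dx":0,"dy":0,"dz":-0.12,"spin":0},{"dx":0,"dy":0,"dz":-0.12,"spin":0}]'

```text
time_s: 27.55
tool_pos: [0.4134, 0.2788, 0.1902]
eef_rot: [[-0.0, 1.0, -0.0], [1.0, 0.0, -0.0], [-0.0, -0.0, -1.0]]
force: [-0.6, 0.4, -0.9]
grip_width: 0.0088
```

drive_tool --motion '[{"dx":-0.03,"dy":0.001,"dz":0,"spin":0},{"dx":-0.08,"dy":0.003,"dz":0,"spin":0},{"dx":-0.135,"dy":0.005,"dz":0,"spin":0},{"dx":-0.19,"dy":0.007,"dz":0,"spin":0},{"dx":-0.25,"dy":0.0095,"dz":0,"spin":0},{"dx":-0.31,"dy":0.012,"dz":0,"spin":0},{"dx":-0.37,"dy":0.014,"dz":0,"spin":0},{"dx":-0.43,"dy":0.016,"dz":0,"spin":0},{"dx":-0.485,"dy":0.018,"dz":0,"spin":0},{"dx":-0.54,"dy":0.02,"dz":0,"spin":0},{"dx":-0.585,"dy":0.022,"dz":0,"spin":0},{"dx":-0.604,"dy":0.0228,"dz":0,"spin":0}]'

```text
time_s: 29.05
tool_pos: [0.4357, -0.3268, 0.1887]
eef_rot: [[0.002, 1.0, -0.002], [1.0, -0.002, 0.002], [0.002, -0.002, -1.0]]
force: [-0.4, 0.7, -0.2]
grip_width: 0.0091
```

drive_tool --motion '[{"dx":0,"dy":0,"dz":0,"spin":0},{"dx":0,"dy":0,"dz":0.04,"spin":0},{"dx":0,"dy":0,"dz":0.08,"spin":0},{"dx":0,"dy":0,"dz":0.1,"spin":0},{"dx":0,"dy":0,"dz":0.1,"spin":0},{"dx":0,"dy":0,"dz":0.1,"spin":0}]'

```text
time_s: 29.8
tool_pos: [0.4368, -0.3246, 0.0914]
eef_rot: [[-0.001, 1.0, 0.001], [1.0, 0.001, -0.0], [-0.0, 0.001, -1.0]]
force: [-0.2, -0.3, -0.6]
grip_width: 0.0089
```

```bash
python3 -c "
from m import *
look('w13',['base_small'])"
```

```text
tcp [ 0.4369 -0.3249  0.0916] grip 0.009125290350436063 t 29.85
base_small (array([ 0.4357, -0.3259]), ((0.4356573820114136, -0.32574182748794556), 0.03509315475821495), 7536)
  shank (array([ 0.4357, -0.3224]), 6952, 1002, np.float64(0.11999949244993584))
```

View pics/w13.png

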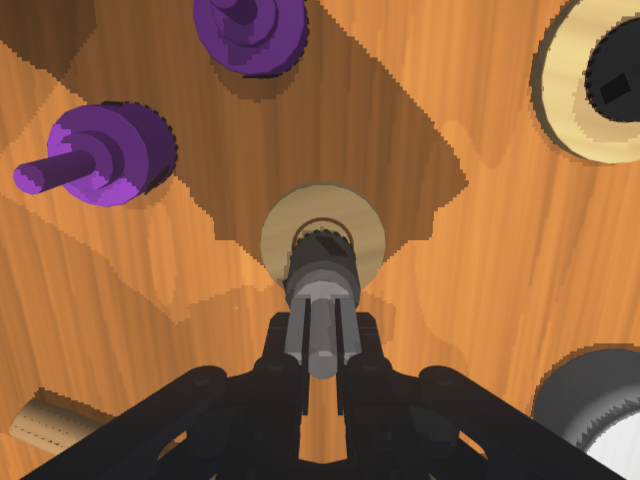

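The small saw hangs over its groove arc at (322,225). Lowering it.

drive_tool --motion '[{"dx":-0.0005,"dy":-0.0005,"dz":0.008,"spin":0},{"dx":-0.0005,"dy":-0.0005,"dz":0.016,"spin":0},{"dx":-0.0005,"dy":-0.0005,"dz":0.019,"spin":0},{"dx":-0.0005,"dy":-0.0005,"dz":0.0198,"spin":0},{"dx":-0.0005,"dy":-0.0005,"dz":0.0198,"spin":0},{"dx":-0.0005,"dy":-0.0005,"dz":0.0198,"spin":0}]'

```text
time_s: 30.6
tool_pos: [0.4359, -0.3257, 0.0712]
eef_rot: [[0.0, 1.0, 0.0], [1.0, -0.0, -0.0], [-0.0, 0.0, -1.0]]
force: [-3.0, 3.1, 10.9]
grip_width: 0.009
```

drive_tool --motion '[{"dx":0,"dy":0,"dz":0,"spin":0},{"dx":0,"dy":0,"dz":0,"spin":0},{"dx":0,"dy":0,"dz":0,"spin":0},{"dx":0,"dy":0,"dz":0,"spin":0},{"dx":0,"dy":0,"dz":-0.02,"spin":0},{"dx":0,"dy":0,"dz":-0.06,"spin":0},{"dx":0,"dy":0,"dz":-0.12,"spin":0},{"dx":0,"dy":0,"dz":-0.12,"spin":0},{"dx":0,"dy":0,"dz":-0.12,"spin":0}]' --hand 0.045

```text
time_s: 31.72
tool_pos: [0.4358, -0.3255, 0.1904]
eef_rot: [[-0.0, 1.0, -0.0], [1.0, 0.0, 0.0], [0.0, -0.0, -1.0]]
force: [-0.1, -1.0, -1.0]
grip_width: 0.0447
```

Run:
```python
from m import *
look('w14',['base_small'],False)
for c in ["scene","side"]:
    p=manip.camera(c); w=cloud(p); print(c)
    if c=="scene": save(p,"final")
    for k,(q,r) in B.items():
        s=shank(w,q); d=disc(near(w,q,r+.03,.008,.016),r); print(k,d[0],s)
    for q in ((.346,-.274),(.41,-.212)): print("purple",shank(w,q,.035))
    for n,q in (("jar",(.405,-.1)),("tape",(.66,-.015))):
        P=near(w,q,.05,.02,.1); print(n,P[:,:2].min(0),P[:,:2].max(0))
```

```text
tcp [ 0.4356 -0.3253  0.1898] grip 0.04520234575293122 t 31.775
base_small (array([ 0.4357, -0.3258]), ((0.4357655346393585, -0.3258224427700043), 0.035074472427368164), 4139)
  shank (array([ 0.435 , -0.3261]), 526, 287, np.float64(0.10254192517951849))
scene
base_small [ 0.4372 -0.3239] (array([ 0.4372, -0.3247]), 137, 28, np.float64(0.10576889535977319))
base_medium [ 0.5878 -0.2334] (array([ 0.5864, -0.2338]), 139, 37, np.float64(0.10374101394086443))
base_large [0.6266 0.1805] (array([0.6253, 0.1817]), 111, 28, np.float64(0.10375728155338537))
purple (array([ 0.3363, -0.2709]), 78, 26, np.float64(0.09253095821227375))
purple (array([ 0.4061, -0.2131]), 82, 28, np.float64(0.09253920715101083))
jar [ 0.3616 -0.1222] [ 0.4201 -0.0628]
tape [ 0.6265 -0.049 ] [0.6937 0.0099]
side
base_small [ 0.4798 -0.301 ] None
base_medium [ 0.5861 -0.2299] (array([ 0.5865, -0.2294]), 72, 14, np.float64(0.10115954282690298))
base_large [0.6258 0.1839] (array([0.625 , 0.1844]), 107, 29, np.float64(0.09969350628923856))
purple None
purple (array([ 0.4078, -0.2084]), 32, 12, np.float64(0.08737726069121188))
jar [ 0.358  -0.1153] [ 0.4177 -0.0575]
tape [ 0.6242 -0.0437] [0.6901 0.0164]
```

View pics/final.png

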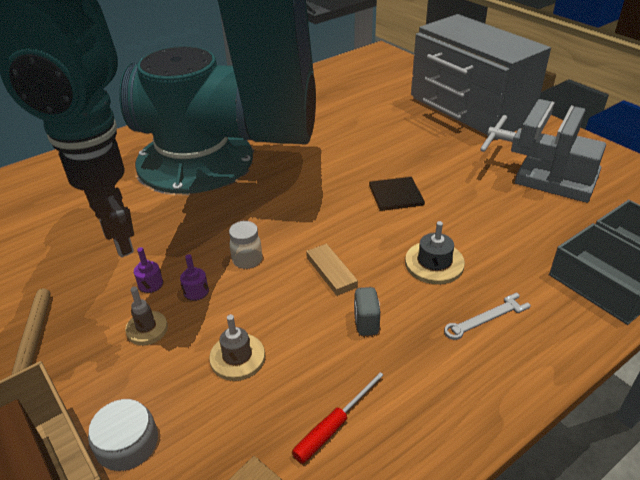

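All three saws stand on their own bases, at (142,318), (236,345) and (436,250). The mat is empty and the bystanders are unmoved. Handing in.

```bash
python3 -c "
from cell import manip
print(manip.hand_in())"
```

```text
the job is handed in; nothing more can be done
None
```

The swap is done and handed in at about 32 s of the allowed 120 s. The small saw was parked on the mat, then the large saw went to the large base, the medium to the medium base, and the small from the mat to the small base.

**Placement:** the wrist camera put the small and medium saws within about 1 mm of centre and the large within about 1.5 mm. The scene camera agreed, with offsets of 2 mm or less. All three stand upright.

**Bystanders:** the screw jar and tape measure read the same before and after, within camera noise. So does the purple look-alike nearer the jar, and the farther one, which only the scene camera could see. The offcut looked unmoved in the last picture, but I did not measure it.

**Disagreements and limits:**
- The side camera disagreed with the scene camera by a steady 3 to 5 mm in y. I used wrist readings relative to each base, where that kind of shift cancels out.
- In the last check the side camera's reading for the small base was unusable, with no saw found and a base position about 4 cm out. The arm was probably blocking the view, so that saw rests on the wrist and scene readings.
- Force readings at set-down reached about 15 N at most.

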